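Let down the wound spring of a bench winch

TASK

The small bench winch is still wound up against its spring. Push the red pawl lever all the way over to release, then turn the crank forward (counter-clockwise from above) just far enough, less than one tooth, for the pawl to spring right out of the wheel. Never letting the crank run, ease the drum back clockwise until you feel it meet the sprung rest stop inside the can, press it gently a few millimetres into that stop and let go there, leaving the pawl out and the other things on the bench alone.

Things in the scene. Friction and masses are not known exactly. Their poses are not given: they have to be found in the camera images.
- winch: fixed winch: grey plate 150 x 170 x 8 mm (x -72..78, y -73..97), green spring can, diameter 104, top at z 34 mm; on it a 12-tooth ratchet wheel, diameter 91, z 38-48; bare drum, diameter 76, top z 69; steel crank arm z 71-79. Origin on the table under the vertical drum axis, z up. Yaw within 0.3 rad. Pawl and red lever stand on its +y side.
- drum (a joint): angle (rad) of drum and crank: 0 = latched as at the start, + = winding, counter-clockwise from above; a tooth is 0.52. A spring pulls it clockwise (-), 0.74 N m at 0, falling evenly to nothing at -2.75; friction 0.25 N m: past about -1.8 it no longer runs by itself and must be turned by hand. The rest stop meets it somewhere from -2.0 to -2.9, different each time, out of sight.
- knob_mid (a point): middle of the black crank knob: upright, freely spinning cylinder, diameter 22, z 80-122 mm (this point at 101), 60 mm from the drum axis, in the winch frame at angle -1.10 rad + drum angle from +x. Held by its sides from above, the gripper need not turn. At drum 0, winding takes about 16 N at the knob; with the pawl out the spring drives the knob back with about 8 N.
- pawl_lever (a joint): angle (rad) of the red lever: 0 = pawl in, 0.65 = release, its end stop. Turns clockwise from above about the pawl post (winch frame x -11, y 68 mm), stays where left; about 2 N at its post moves it. It only tensions a light spring on the pawl: the loaded pawl stays in and jumps out when the drum is then wound forward by some 0.03 to 0.2 rad.
- lever_post (a point): red upright finger post on the lever, diameter 12, z 52-82 mm (this point at 72), 48 mm from the lever's pivot: at lever 0 45 degrees between the winch's -x and +y from the pivot, to be pushed towards the winch's +x +y
- pawl_tip (a point): working tip of the brass pawl, at the height of the ratchet wheel (z 43 mm): 40 mm from the drum axis when in, 62 mm when fully sprung clear
- winch_axis (a point): point on the drum axis at the height of the ratchet wheel (z 43 mm)
- buffer (a joint): travel (m) of the rest stop's sprung buffer inside the can, 36 mm from the axis: 0 until the drum meets it, then it yields with 1.8 N per mm (1.1 N more at the knob per mm of it; knob moves 1.7 mm per mm). Let go, the drum's friction keeps it pressed by 3 to 6 mm at most. Pressed over 7 mm it is rammed.
- spanner: steel open-ended spanner, 43 x 154 x 7 mm, bystander
- terminal_strip: white terminal strip, 18 x 72 x 17 mm, bystander
- tape_black: roll of black tape, diameter 66, height 19 mm, bystander
- weight_200: brass knob-topped weight, diameter 28, height 46 mm, bystander

How it is judged (in metres and radians):
On the way, in this order (a step that is already met when the one before it is completed fails the run):
1. the lever is pushed over to release while the tooth still bears on the pawl (value of joint pawl_lever above 0.5 rad and horizontal distance between pawl_tip and winch_axis below 0.045 m), for 0.2 s.
2. the drum has been wound forward a little and the pawl has sprung clear (horizontal distance between pawl_tip and winch_axis above 0.052 m and value of joint drum above -0.3 rad), for 0.1 s.
3. the drum has been eased back on to its rest stop (value of joint buffer above 0.0015 m), for 0.2 s.
At the end, for the whole second after the job is handed in: The drum rests still against the sprung rest stop (buffer pressed in by at least 1.5 mm), the pawl lever is over at release (beyond 0.5 rad) and the pawl is clear of the wheel (tip more than 52 mm from the drum axis) (value of joint buffer above 0.0015 m and value of joint drum below -1.9 rad and velocity of joint drum between -0.1 and 0.1 rad/s and value of joint pawl_lever above 0.5 rad and horizontal distance between pawl_tip and winch_axis above 0.052 m); the robot touches nothing.
It fails at once if the drum runs back faster than 3 rad/s (velocity of joint drum below -3 rad/s).
It fails at once if the drum is wound forward by a tooth or more (0.52 rad) (value of joint drum above 0.52 rad).
It fails at once if the drum is rammed on to the rest stop (buffer pressed in by more than 7 mm) (value of joint buffer above 0.007 m).
It fails at once if a bystander is moved by more than 20 mm (distance of any of spanner, terminal_strip, tape_black, weight_200 from where it was at the start of the episode above 0.02 m).
It also fails if it takes over 72 s, if anything falls off the work surface, if the arm or the gripper's body presses on something with over 40 N, if the wrist force passes 120 N, or if a joint passes its speed limit or range.

ROBOT

A 6-joint arm with a two-finger parallel gripper is mounted at the origin on a cart in front of the work surface, level with it; the furniture and walls round the work are solid. World frame = base frame: x ahead of the robot, y to its left, z up, the work surface at z = 0. Lengths are in mm, angles in rad, forces in N, time in s.
With the tool pointing down it reaches from about 300 to 950 mm from the base axis. Payload 3.1 kg.
Tool frame: the origin (TCP) lies at the centre of the arm's flange, where the gripper is bolted on; the fingertips stand 173 mm ahead of it and the grasp point (between the pads) lies 155 mm ahead of it; z points along the fingers, x is the direction in which the jaws open and shut, and the axes are right-handed (so a half turn about z gives the same grasp; the last joint's range is limited). The gripper opens to 85 mm and grips with 20 to 120 N. Pads are 22 mm wide; open, the fingers measure 114 mm over their backs; the gripper's body (76 mm by 85 mm) begins 54 mm behind the grasp point. The pads swing forward as they close: fully open they stand 13 mm farther back than shut.
Start: joints at [-1.361, 0.308, 1.634, -0, 1.2, -0.07], TCP at [172.575, -600.709, 404.672] pointing down, gripper open.
Joint ranges: [-3.06, 3.06], [-0.79, 1.96], [0.05, 2.63], [-1.19, 4.34], [0.05, 2.64], [-2.94, 2.94]. Speed limits (rad/s): [2.79, 2.79, 3.14, 3.14, 3.14, 3.14].

INTERFACE

Orientations are given as a unit quaternion [w, x, y, z].
In Python, from bench import ctrl, hand, planner, cams, telemetry gives the robot as it stands. Calls block until the motion is done:
- ctrl.move_pose(position, orientation): joint-space move of the TCP to a pose.
- ctrl.move_linear(position, rot=None, velocity=150, guard=None): straight line of the TCP; rot=None keeps the orientation; velocity is the mean speed in mm/s. With guard (N) it stops when the force on the tool has changed by that much, and returns True; else False.
- ctrl.movej(angles): joint-space move.
- hand.gripper_to(opening, strength=None): finger opening in mm; strength is the grip in N (None keeps the last); returns when the fingers have stopped.
- ctrl.pause(seconds).
- planner.solve_ik(position, orientation): joint angles nearest the present ones, or None.
- cams.camera(name): name is "scene" or "top" or "wrist"; returns the picture (400x640x3 uint8, red, green, blue); there is no depth.
- cams.camera_params(name): a dict with "mtx" (3x3 intrinsics, pixels), "world_from_camera" (4x4, takes a point from camera to world coordinates). Camera axes: x right, y down, z forward; pixel columns grow to the right and rows downward; lengths in mm; the calibration is good to about 2 mm. A picture is of the moment at which its call begins: read the wrist's pose just before it. camera_params takes no time and is no camera call; for the wrist camera it gives the pose at the moment of the call.
A pose or a line that the arm cannot do raises ctrl.Unreachable and nothing moves.
- ctrl.finish_job(): hands the job in, once; it reports no verdict.
Readings, each from a call of its own:
- telemetry.get_time(): time.
- telemetry.get_q(): joint angles.
- telemetry.get_joint_velocities(): joint speeds.
- telemetry.get_effort(): joint torques, N m.
- telemetry.get_ee_pos(): TCP position.
- telemetry.get_orientation(): TCP orientation.
- telemetry.get_contact_force(): force on the tool from outside, world axes, zero at the start.
- telemetry.get_moment(): the same for the moment, N m.
- telemetry.get_finger_gap(): finger opening in mm.
Only numpy, scipy, OpenCV 4.12 (cv2) and the standard library are available. Lean on these libraries where they do the work, as an engineer would, in place of code of your own. Each camera call takes 0.05 s, during which the arm holds its last target. There are 200 camera calls.

## Working session

There is one attempt and no reset: what is moved stays moved. The work goes in short steps, each a Python script; the robot and the scene stay as the last script left them, time stands still between calls to the robot, and variables do not carry over. Pictures are saved under pics/ and viewed, about 8 in all and at most 12, crops included, and the job is handed in when it is done.

```bash
mkdir -p pics; ls
python3 - <<'E'
from bench import ctrl,cams,telemetry
import cv2,numpy as np
for n in("scene","top"):
    im=cams.camera(n); cv2.imwrite(f"pics/{n}0.png",im[:,:,::-1]); p=cams.camera_params(n); print(n,np.round(p["mtx"],1).tolist(),np.round(p["world_from_camera"],3).tolist())
print(telemetry.get_time(),telemetry.get_orientation())
E
```

```text
pics
scene [[393.0, 0.0, 323.1], [0.0, 393.0, 195.1], [0.0, 0.0, 1.0]] [[-0.892, -0.234, 0.388, 96.261], [-0.452, 0.461, -0.763, 749.741], [-0.0, -0.856, -0.517, 619.966], [0.0, 0.0, 0.0, 1.0]]
top [[403.3, 0.0, 311.2], [0.0, 403.3, 196.1], [0.0, 0.0, 1.0]] [[0.027, -0.991, 0.132, 340.597], [-1.0, -0.027, 0.002, -30.699], [0.002, -0.132, -0.991, 1230.128], [0.0, 0.0, 0.0, 1.0]]
0.1 [-6.91188713e-04  7.98784391e-01 -6.01616487e-01 -7.88910120e-04]
```

View pics/top0.png

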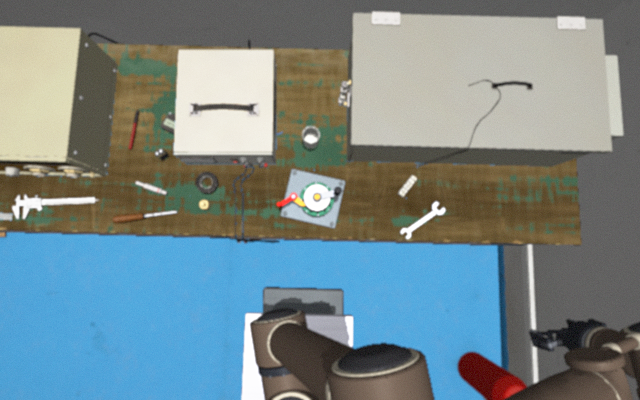

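View pics/scene0.png

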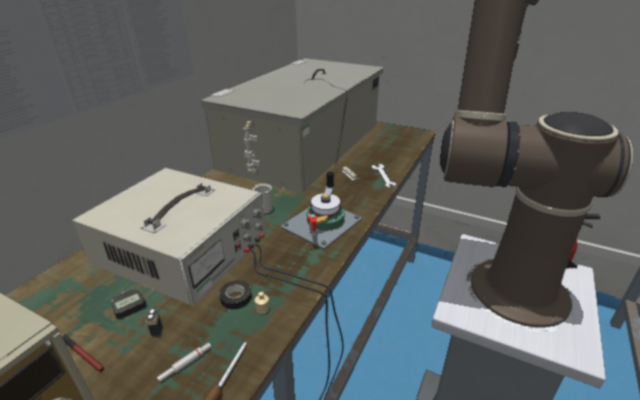

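```bash
cat > h.py <<'E'
from bench import ctrl,hand,planner,cams,telemetry as T
import cv2,numpy as np
from scipy.spatial.transform import Rotation as R
def ray(n,uv,z,p=None):
    p=p or cams.camera_params(n); M=np.array(p["world_from_camera"])
    d=M[:3,:3]@np.linalg.inv(p["mtx"])@[uv[0],uv[1],1]; o=M[:3,3]
    return o+d*(z-o[2])/d[2]
def down(a):  # tool down, jaw axis at world angle a
    c,s=np.cos(a),np.sin(a); m=np.array([[c,s,0],[s,-c,0],[0,0,-1]]).T
    q=R.from_matrix(m).as_quat(); return [q[3],q[0],q[1],q[2]]
E
python3 - <<'E'
from h import *
print("drum",ray("top",(317,197),69),"knob",ray("top",(338,190),120),"post",ray("top",(281,206),80))
p=cams.camera_params("wrist");print(np.round(p["mtx"],1).tolist(),np.round(p["world_from_camera"],3).tolist())
q=T.get_orientation();print(R.from_quat([q[1],q[2],q[3],q[0]]).as_matrix().round(3).tolist())
c=ray("top",(317,197),69)
for a in np.arange(-3,3.1,0.5):
    s=planner.solve_ik([c[0]-20,c[1],420],down(a)); print(a,None if s is None else np.round(s,2))
E
```

```text
drum [492.43046191 -45.27341069  69.        ] knob [ 507.00866085 -102.54926753  120.        ] post [462.1343521  57.3831632  80.       ]
[[347.7, 0.0, 317.7], [0.0, 347.7, 203.5], [0.0, 0.0, 1.0]] [[0.275, -0.908, -0.316, 254.127], [-0.961, -0.26, -0.089, -575.679], [-0.002, 0.329, -0.944, 374.245], [0.0, 0.0, 0.0, 1.0]]
[[0.276, -0.961, -0.0], [-0.961, -0.276, 0.002], [-0.002, -0.0, -1.0]]
-3.0 [-0.19 -0.    1.96 -0.    1.18  2.81]
-2.5 [-0.19 -0.    1.96 -0.    1.18  2.31]
-2.0 [-0.19 -0.    1.96 -0.    1.18  1.81]
-1.5 [-0.19 -0.    1.96 -0.    1.18  1.31]
-1.0 [-0.19 -0.    1.96 -0.    1.18  0.81]
-0.5 [-0.19 -0.    1.96 -0.    1.18  0.31]
0.0 [-0.19 -0.    1.96 -0.    1.18 -0.19]
0.5 [-0.19 -0.    1.96 -0.    1.18 -0.69]
1.0 [-0.19 -0.    1.96 -0.    1.18 -1.19]
1.5 [-0.19 -0.    1.96 -0.    1.18 -1.69]
2.0 [-0.19 -0.    1.96 -0.    1.18 -2.19]
2.5 [-0.19 -0.    1.96 -0.    1.18 -2.69]
3.0 None
```

Run:
```python
from h import *
for u in((352,165),(610,152),(352,147),(180,162)): print(u,ray("top",u,0).round(),ray("top",u,200).round())
ctrl.move_linear([300,-350,420],velocity=250)
ctrl.move_pose([470,-20,420],down(0.46))
ctrl.pause(.2)
p=cams.camera_params("wrist"); im=cams.camera("wrist"); cv2.imwrite("pics/w1.png",im[:,:,::-1])
import pickle; pickle.dump(p,open("w1.pkl","wb")); print(T.get_time(),T.get_ee_pos(),T.get_contact_force())
```

```text
(352, 165) [ 605. -152.    0.] [ 562. -133.  200.]
(610, 152) [ 669. -958.    0.] [ 615. -807.  200.]
(352, 147) [ 662. -152.    0.] [ 610. -132.  200.]
(180, 162) [599. 383.   0.] [557. 315. 200.]
3.0083 [469.95129675 -20.87477047 419.99139766] [ 0.82078148 -0.15162911 -0.07433305]
```

View pics/w1.png

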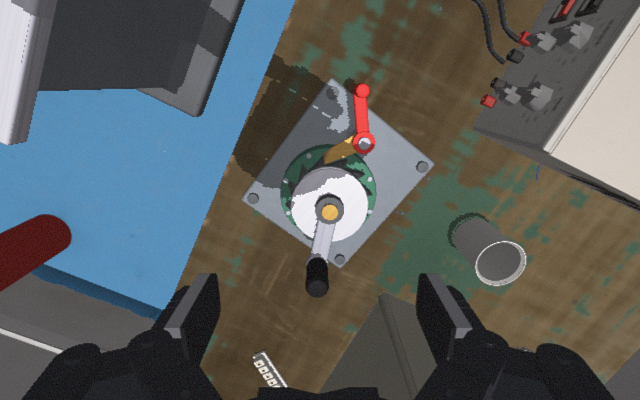

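Run:
```python
from h import *
import pickle; p=pickle.load(open("w1.pkl","rb")); im=cv2.imread("pics/w1.png"); hsv=cv2.cvtColor(im,cv2.COLOR_BGR2HSV)
def comp(m,seed):
    n,l,s,c=cv2.connectedComponentsWithStats(m.astype(np.uint8)); 
    k=l[seed[1],seed[0]]; return l==k,s[k],c[k]
k=[ray("",u,8,p)[:2] for u in((332,79),(433,163),(341,268),(243,198))]
print("corners",np.round(k),"edges",[round(np.linalg.norm(k[i]-k[(i+1)%4])) for i in range(4)],"ctr",np.mean(k,0))
e=k[0]-k[3];e2=k[1]-k[0]; print("ang +y",np.arctan2(*e[::-1]),"+x",np.arctan2(*e2[::-1]))
m,s,c=comp((hsv[...,1]>150)&(hsv[...,2]>90)&((hsv[...,0]<8)|(hsv[...,0]>172)),(363,90)); print("red",s)
mt=m.copy(); mt[98:]=0; ys,xs=np.nonzero(mt); print("post blob",xs.min(),xs.max(),ys.min(),ys.max()); 
pc=cv2.minEnclosingCircle(np.c_[xs,ys].astype(np.float32)); print(pc)
print("post",ray("",pc[0],80,p))
m,s,c=comp(hsv[...,2]<50,(317,285)); print("knob",s); ys,xs=np.nonzero(m)
for z,v in((122,s[1]+s[3]-11),): print("knobtop",ray("",(c[0],v),z,p))
m,s,c=comp((im.min(2)>175),(335,235)); print("drumwhite",s)
o=im[200:222,320:341]; h=hsv[200:222,318:343]; ys,xs=np.nonzero((h[...,0]>8)&(h[...,0]<30)&(h[...,1]>130)&(h[...,2]>120)); u=(318+xs.mean(),200+ys.mean())
print("hub",u,[ray("",u,z,p).round(1) for z in (80,90)])
cv2.imwrite("pics/c1.png",cv2.resize(im[60:310,230:450],None,fx=2.4,fy=2.4,interpolation=cv2.INTER_CUBIC))
```

```text
corners [[ 444.   66.]
 [ 586.   37.]
 [ 555. -127.]
 [ 411.  -96.]] edges [145, 167, 148, 165] ctr [498.96137644 -30.03897454]
ang +y 1.364364948550055 +x -0.20265782221456266
red [352  83  23  71 878]
post blob 353 369 83 97
((360.5, 91.0), 9.013978004455566)
post [468.20726694  66.08600891  80.        ]
knob [306 258  23  39 728]
knobtop [507.3812333 -98.0452154 122.       ]
drumwhite [ 291  174   81   86 3136]
hub (np.float64(329.39267015706804), np.float64(211.77486910994764)) [array([493.9, -43.5,  80. ]), array([491.9, -40.3,  90. ])]
```

View pics/c1.png

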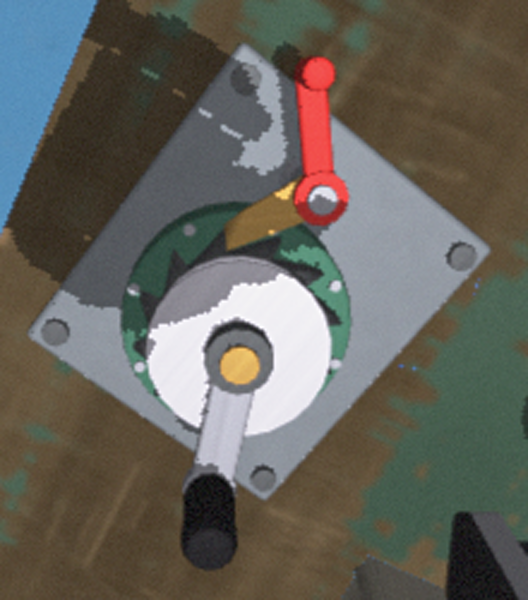

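The wrist view shows the post top at (362,90), the hub at (330,211) and the knob at (317,285). The plate edges measure 146 × 166 mm, which agrees with the sizes given. That puts the winch origin at about (493,-42) with yaw -0.205. Next I cage the post and push it.

```bash
cat >> h.py <<'E'
O=np.array([493.,-42.]); YAW=-0.205
def W(x,y): c,s=np.cos(YAW),np.sin(YAW); return O+[c*x-s*y,s*x+c*y]
E
python3 - <<'E'
from h import *
a=0.26; d=np.array([np.cos(a),np.sin(a)]); q=down(a)
P0=np.array([469,66.5]); P1=P0+W(27.3,13.5)-O
ctrl.move_pose([*P0,330],q); hand.gripper_to(34,30); g=T.get_finger_gap(); print("gap",g)
print("hit down",ctrl.move_linear([*P0,232],velocity=120,guard=8)); f0=T.get_contact_force()
off=g/2-6
r=ctrl.move_linear([*(P1+d*(off+5)),232],velocity=30,guard=10)
e=T.get_ee_pos(); print("stop",r,e,"post travel est",(e[:2]-P0)@d-off,"want",np.linalg.norm(P1-P0),T.get_contact_force()-f0)
ctrl.pause(.3)
ctrl.move_linear([*(e[:2]-d*4),232],velocity=60); ctrl.move_linear([*(e[:2]-d*4),300],velocity=150)
ctrl.move_pose([470,-20,400],down(0.46)); ctrl.pause(.1)
im=cams.camera("wrist"); cv2.imwrite("pics/w2.png",cv2.resize(im[40:330,200:470,::-1],None,fx=2,fy=2)); print(T.get_time())
E
```

```text
gap 33.8583971786213
hit down False
stop True [510.49614835  77.0985022  230.81068177] post travel est 31.896932099368215 want 30.4555413677052 [-0.68677782 -0.17222003  1.527982  ]
8.4167
```

View pics/w2.png

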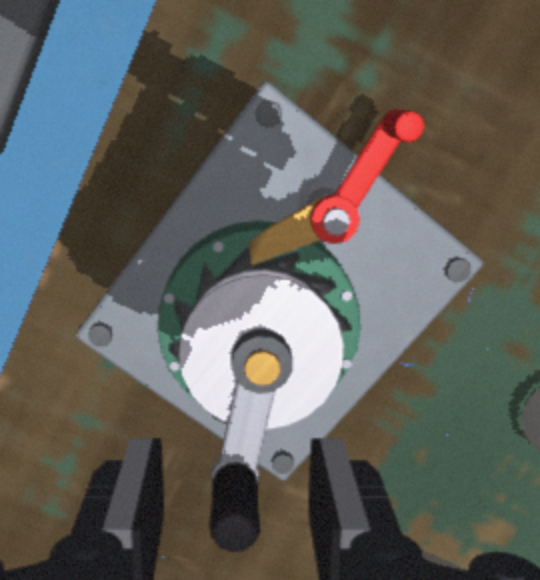

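The lever is over by about 37°, at its end stop, and the pawl is still in. Next I grip the knob and wind forward.

```bash
cat >> h.py <<'E'
ZK=258
def arc(th,r=60): a=YAW-1.10+th; return [*(O+r*np.array([np.cos(a),np.sin(a)])),ZK]
def rd(f0):
    e=T.get_ee_pos(); v=e[:2]-O; a=np.arctan2(v[1],v[0]); th=(a-(YAW-1.10)+np.pi)%(2*np.pi)-np.pi
    if th>1: th-=2*np.pi
    f=T.get_contact_force()-f0; n=np.array([np.cos(a),np.sin(a)]); t=np.array([-n[1],n[0]])
    return th,np.hypot(*v),f[:2]@t,f[:2]@n,f[2]
E
python3 - <<'E'
from h import *
q=down(0.26); k=arc(0)
hand.gripper_to(56,60)
ctrl.move_pose([*k[:2],340],q)
print("hit",ctrl.move_linear(k,velocity=120,guard=8)); ctrl.pause(.1); f0=T.get_contact_force(); np.save("f0.npy",f0)
hand.gripper_to(10,60); ctrl.pause(.2); print("gap",T.get_finger_gap(),np.round(rd(f0),3),T.get_ee_pos())
for th in np.arange(.05,.26,.05):
    ctrl.move_linear(arc(th),velocity=25); print(round(th,2),np.round(rd(f0),3))
im=cams.camera("wrist"); cv2.imwrite("pics/w3.png",im[:,:,::-1]); print(T.get_time())
E
```

```text
hit False
gap 20.288055545539038 [-4.0000e-03  6.0161e+01 -3.6600e+00 -1.5040e+00  5.0480e+00] [ 508.58843797 -100.10648727  258.76537682]
0.05 [ 2.2000e-02  6.0196e+01 -1.0575e+01 -9.6100e-01  1.0029e+01]
0.1 [ 5.4000e-02  6.0232e+01 -1.3738e+01  1.0880e+00  1.2893e+01]
0.15 [  0.097  60.257 -15.985   0.89   14.196]
0.2 [  0.144  60.279 -15.827   0.269  14.132]
0.25 [  0.193  60.302 -16.438   0.528  13.444]
12.2
```

View pics/w3.png

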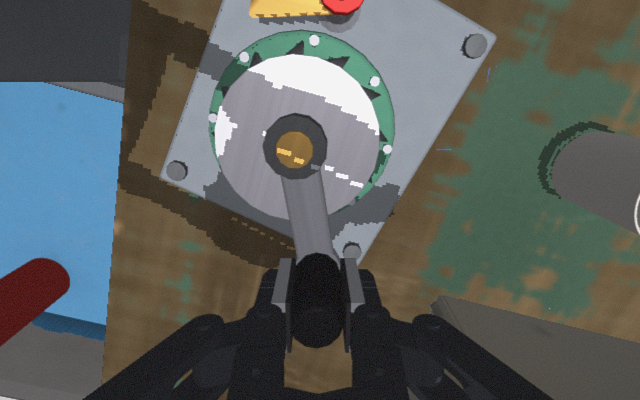

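Run:
```python
from h import *
f0=np.load("f0.npy")
u=ray("wrist",(252,12),45); print("tip dist",np.linalg.norm(u[:2]-O))
for i,th in enumerate(np.arange(.15,-1.91,-.1)):
    ctrl.move_linear(arc(th),velocity=30); x=rd(f0)
    if i%2==0: print(round(th,2),np.round(x,3),round(T.get_finger_gap(),1))
    if abs(x[3])>20 or abs(x[0]-th)>.15: print("abort",th,x);break
print(T.get_time())
```

```text
tip dist 61.97306584980885
0.15 [  0.113  60.261 -10.548  -0.689  10.622] 20.8
-0.05 [-0.081 60.194 -9.651  0.987  9.799] 20.2
-0.25 [-0.277 60.196 -7.546  0.89  10.81 ] 20.0
-0.45 [-0.474 60.142 -8.21   0.845 10.588] 20.4
-0.65 [-0.67  60.141 -6.932  0.477  9.331] 20.2
-0.85 [-8.6600e-01  6.0135e+01 -6.4860e+00 -3.8000e-02  7.1260e+00] 20.0
-1.05 [-1.063 60.125 -5.508  1.581  8.213] 20.0
-1.25 [-1.259 60.106 -5.198  1.968  6.287] 20.4
-1.45 [-1.457 60.104 -3.51   1.62   6.257] 20.2
-1.65 [-1.655 60.066 -2.626  3.051  5.878] 20.6
-1.85 [-1.854 60.051 -1.809  3.421  6.167] 20.6
19.55
```

Run:
```python
from h import *
f0=np.load("f0.npy"); D=[]
for th in np.arange(-1.90,-3.0,-.03):
    ctrl.move_linear(arc(th),velocity=20)
    X=[]
    for _ in range(8): ctrl.pause(.02); X.append(rd(f0))
    x=np.mean(X,0); D.append((th,x[0],x[2],x[3]))
    A=np.array(D); n=len(A)
    base=np.mean(A[:max(3,n-4),2]+4.3*(A[:max(3,n-4),1]))
    dev=x[2]+4.3*x[0]-base
    print(*np.round([*D[-1],dev],2))
    if n>3 and dev>2.5: break
np.save("D.npy",A); print(T.get_time(),T.get_finger_gap())
```

```text
-1.9 -1.9 -1.46 3.42 0.0
-1.93 -1.93 -0.82 3.42 0.26
-1.96 -1.96 -0.71 3.38 0.16
-1.99 -1.99 -0.46 3.17 0.28
-2.02 -2.02 -0.02 2.97 0.59
-2.05 -2.05 -0.15 3.32 0.34
-2.08 -2.08 0.28 2.99 0.63
-2.11 -2.11 0.08 3.2 0.24
-2.14 -2.14 0.31 3.38 0.23
-2.17 -2.17 0.46 3.36 0.23
-2.2 -2.2 0.72 3.31 0.3
-2.23 -2.23 0.78 2.85 0.23
-2.26 -2.26 1.24 3.15 0.55
-2.29 -2.29 1.28 3.01 0.44
-2.32 -2.32 1.28 3.12 0.29
-2.35 -2.35 1.55 2.98 0.41
-2.38 -2.38 1.24 2.72 -0.06
-2.41 -2.41 1.84 2.79 0.39
-2.44 -2.44 2.05 2.79 0.45
-2.47 -2.47 2.21 2.62 0.46
-2.5 -2.5 2.33 2.31 0.46
-2.53 -2.53 2.14 2.5 0.12
-2.56 -2.56 2.66 2.51 0.49
-2.59 -2.59 3.0 2.02 0.69
-2.62 -2.62 3.1 1.91 0.63
-2.65 -2.64 3.75 1.85 1.17
-2.68 -2.67 4.65 1.68 1.93
-2.71 -2.7 5.27 1.79 2.41
-2.74 -2.72 6.55 1.69 3.55
30.7167 20.341520336229507
```

Contact shows at about -2.64 rad: the slope steepens and the excess is now about 3 N, or roughly 2.8 mm of buffer. I make one more small step, then release.

Run:
```python
from h import *
f0=np.load("f0.npy")
ctrl.move_linear(arc(-2.765),velocity=15); ctrl.pause(.1)
print(np.round(np.mean([(ctrl.pause(.02),rd(f0))[1] for _ in range(8)],0),3))
ctrl.pause(.2)
hand.gripper_to(40); ctrl.pause(.2); print(np.round(rd(f0),2),T.get_finger_gap())
e=T.get_ee_pos(); print("hit",ctrl.move_linear([e[0],e[1],330],velocity=100,guard=8))
ctrl.move_pose([450,-20,410],down(0.46)); ctrl.pause(.2)
p=cams.camera_params("wrist"); im=cams.camera("wrist"); cv2.imwrite("pics/w4.png",im[:,:,::-1])
import pickle; pickle.dump(p,open("w4.pkl","wb")); print(T.get_time())
```

```text
[-2.746 59.91   7.394  1.396  8.844]
[-2.77 60.04 -0.31  0.89 -0.63] 40.33230019388688
hit False
33.475
```

View pics/w4.png

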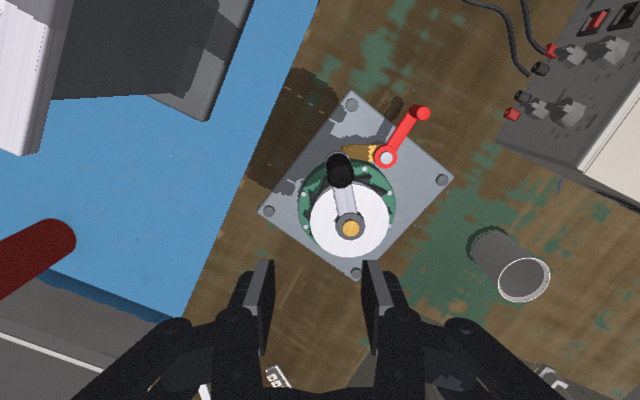

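Run:
```python
from h import *
import pickle; p=pickle.load(open("w4.pkl","rb")); hsv=cv2.cvtColor(cv2.imread("pics/w4.png"),cv2.COLOR_BGR2HSV)
n,l,s,c=cv2.connectedComponentsWithStats((hsv[...,2]<50).astype(np.uint8)); k=l[170,338]; print(s[k],c[k])
u=ray("",c[k],101,p)[:2]; a=np.arctan2(*(u-O)[::-1])-2*np.pi-(YAW-1.1)
print("knob",u,"r",np.linalg.norm(u-O),"theta",a, "expected",arc(-2.746)[:2])
print("pawl tip d",np.linalg.norm(ray("",(346,152),45,p)[:2]-O))
ctrl.finish_job(); print(T.get_time())
```

```text
[323 154  48  34 816] [339.96691176 171.1752451 ]
knob [457.12226615   4.23672717] r 58.52389875726151 theta -2.747481004128933 expected [np.float64(456.1471873659156), np.float64(5.348391746257562)]
pawl tip d 62.6843239561718
the job is handed in; nothing more can be done
the job is handed in; nothing more can be done
```

The winch is eased back onto its rest stop with the pawl out, and I handed the job in at about 33.5 s of the 72 s. No verdict is reported, so the checks below are my own.

**What I did:**
- **Lever:** I pushed it over to its end stop, about 37° (0.65 rad).
- **Winding forward:** I gripped the knob and wound the drum about 0.19 rad, until the pawl sprang clear.
- **Easing back:** I held the knob the whole way back and felt the stop at about -2.64 rad. I then pressed about 3.5 mm into it, an estimate from the force, and let go at -2.75 rad.

**Last checks, made just before handing in:**
- **Drum:** a camera measurement after letting go put it at -2.747 rad, against -2.746 rad while it was still held, so it did not spring back. The knob measured 58.5 mm from the axis instead of 60, which is within calibration error.
- **Pawl and lever:** the pawl tip measured 62.7 mm from the axis, and the lever was still at release.
- **Robot:** the gripper was clear of everything.
- **Bystanders:** I did not measure them at the end. The arm stayed clear of them and met no unexpected contact.

The one reading I can't fully explain is an upward force of up to about 14 N on the tool while gripping the knob. I put it down to the pads swinging forward as they close; it went away on release.

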